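# Swing a welded housing a quarter turn onto its stop

## Robot

A 7-joint arm with a two-finger parallel gripper is mounted at the origin on the work surface. World frame = base frame: x ahead of the robot, y to its left, z up, the work surface at z = 0. Lengths are in m, angles in rad, forces in N, time in s.
With the tool pointing down it reaches from about 0.4 to 0.9 m from the base axis. Payload 5.5 kg.
Tool frame: the origin (TCP) lies midway between the tips of the shut fingers; the grasp point (between the pads) lies 19 mm behind it (robot.pinch_z is the z of the grasp point in the tool frame, in m); z points along the fingers, y is the line along which they close (so a half turn about z gives the same grasp; the last joint's range is limited). The gripper opens to 92 mm and grips with 3 to 60 N. Pads are 19 mm wide; open, the fingers measure 130 mm over their backs; the gripper's body (75 mm by 190 mm) begins 47 mm behind the grasp point.
Start: joints at [1.426, 0.501, -0.427, 1.55, 0.221, 1.138, -0.21], TCP at [0.258, -0.597, 0.227] pointing down, gripper open.
Joint ranges: [-2.88, 2.88], [-0.31, 2.03], [-1.54, 1.56], [0.2, 2.42], [-1.41, 4.55], [0.19, 2.02], [-2.57, 2.57]. Speed limits (rad/s): [2.57, 2.57, 3.14, 3.14, 3.14, 3.14, 3.14].

## Interface

Orientations are given as a 3x3 rotation matrix whose columns are the frame's x, y, z axes.
In Python, from cell import robot gives the robot as it stands.
- The arm moves only by the tool carry_out, never from a script. Its arguments are lists of equal length, an entry for each row: "turn": the turn, a rotation vector about the tool's x, y, z in rad, a list of three; "slide": the shift along the tool's x, y, z in mm, a list of three; "hand": the finger opening in mm, from 0 to 91.8. A call has 1 to 12 rows; each row is the pose to reach, as a shift and turn from the pose commanded when the call began, along the tool's axes at that moment; what a row does not reach only later rows make up. A row lasts 1/8 s, in which the tool goes at most 62.5 mm and 10.7 degrees, less where a joint would pass 70% of its speed; a pose out of reach is approached as far as the arm can. A call with a gripper value outside its range is refused whole. The fingers move at their own pace and stop on an object; "grip_force" is the grip in N (left out, the last holds). Time passes only in rows, so rows that repeat a pose let the fingers close. It gives the time, the measured TCP pose, the force, the opening and the grip force at its end, in the units of the state.
- robot.read_state(): the state, without advancing time (a new reading comes with each control period).
- robot.read_camera(name): name is "scene" or "top" or "wrist"; returns a dict with "pixels" (480x640x3 uint8, red, green, blue), "fx", "fy", "cx", "cy" (pixels), "world_to_cam" (4x4, takes a point from world to camera coordinates); the wrist camera has in their place "hand_eye" (4x4, takes a point from camera to tool coordinates, whose origin is the TCP and whose axes are the flange's). Camera axes: x right, y up, looking along -z (the intrinsics and any distortion apply to the point x, -y, -z); pixel columns grow to the right and rows downward; lengths in m; the calibration is good to about 2 mm. A picture is of the moment at which its call begins: read the wrist's pose just before it. There is no depth.
- robot.job_done(): hands the job in; it is judged then, once.
Trained networks look in a picture, given as the dict that the camera call returned (one of the last four; its "shot" number tells which), for a name from the list of things; names that differ only in an ending like _2 or _b are one class to them, and where a whole thing is asked for, a point or a joint stands for the part that bears it (a point fixed in the world has none). Each returns a list of dicts, best first, with "conf" (0 to 1); they miss things now and then, are a little off and sometimes report something else, mostly with a low value. They report only what shows in the picture. A call takes as long as a camera call. They do not tell look-alikes from the thing itself.
- robot.search_frame(picture, target): "position" ([column, row] as shares, 0 to 1, of the picture: columns of its width, rows of its height, amid what is visible of it).
- robot.masks_of(picture, target): "region" (480x640 bool, what is visible of it) and "position" ([column, row] as shares, 0 to 1, of the picture: columns of its width, rows of its height, amid what is visible of it).
The state is a dict: "time": time; "joints": joint angles; "joint_velocities": joint speeds; "joint_efforts": joint torques, N m; "position": TCP position; "tool_rot": TCP orientation; "wrist_force": force on the tool from outside, world axes, zero at the start; "ft_torque": the same for the moment, N m; "finger_gap": opening from 0.0 (shut) to 1.0 (fully open); "grip_force": force on a finger pad.
Only numpy, scipy, OpenCV 4.12 (cv2) and the standard library are available. Lean on these libraries where they do the work, as an engineer would, in place of code of your own. Each camera call takes 0.05 s, during which the arm holds its last target. There are 200 camera calls.

## Task

The aluminium housing stands with its notched corner at the round locating post on the welding table. Push its opposite corner around so that it swings a quarter turn about the post, staying flat on the table and with the notch never leaving the post, until its leading side comes up flush against the stop block; lean on it there with a light steady push (about 10 N, for at least a second, never roughly) so that it is properly home on block and post, then back away and leave it there. Do not disturb the welding square, the V-block or the brush.

Things in the scene. Friction and masses are not known exactly. Their poses are not given: they have to be found in the camera images.
- locator: Fixed dark steel round post standing on the table, 18 mm in diameter and 88 mm high. Origin on its axis at table level, z up. The stop block is fixed beside it: with the housing home, the housing's axes are parallel to the locator's axes and their origins coincide.
- stop_block: Fixed dark steel block, 30 mm (its x) by 60 mm (its y) by 45 mm high, two bolt heads on top. Origin at table level in the middle of the foot of its contact face, axes parallel to the locator's; it lies at (-15, 85, 0) mm in the locator's frame. The face is upright, looks along +x and is 60 mm wide (y -30 to +30 mm); the block lies behind it (x from -30 to 0).
- housing: Loose closed aluminium box 140 x 140 x 70 mm (cover and screws 6 mm above), 0.5 to 0.9 kg. One upright corner has a square 24 mm notch, full height, for the post. Origin at table level on the axis of a post touching both notch faces: these are at x = 9 and y = 9 mm; the body spans -15 to 125 mm in its x and y. Starts turned about 90 degrees clockwise (from above) from home, notch 1 to 5 mm off the post.
- far_corner (a point): The housing's upright edge diagonally opposite the notch, at half height: (125, 125, 35) mm in the housing's frame. Pushing towards housing -x on the face x = 125 mm close to this edge (around y = 90 mm) turns the housing anticlockwise, as wanted, and keeps the notch on the post.
- stop_side (a point): Point on the housing's leading side (plane x = -15 mm), at (-15, 85, 22.5) mm in its frame; home, it touches the middle of the block's face. The swing may leave the notch some mm off the post: a push to -y on the face y = 125 mm in line with the post (x about 0), then one to -x on the face x = 125 mm between post and block (y about 35 mm), seats both notch faces.
- weld_square: Loose red L-shaped magnetic welding square, legs 100 mm long (along its x and y), 22 mm wide, 20 mm high, lying flat. Origin at the outer corner, underside. Leave alone.
- v_block: Loose steel V-block, 80 x 60 mm, 46 mm high. Origin at the centre of its underside. Leave alone.
- wire_brush: Loose hand brush, 200 mm long, lying on the table along its x axis. Leave alone.
Things that resemble listed ones, but are neither listed nor needed, are in the scene too. Of the things that look like the housing, the smallest one is meant.

How it is judged:
On the way, in this order (a step that is already met when the one before it is completed fails the run):
1. the housing has been swung past half of the quarter turn about the post (y of far_corner in the frame of locator above 0.01 m and horizontal distance between housing and locator below 0.012 m), for 0.02 s.
2. the housing is pressed home against the stop block, square to it, with at least 3 N for 0.4 s (contact force between housing and stop_block above 3 N and x of stop_side in the frame of locator below -0.0125 m and angle between the x axis of housing and the x axis of locator, either way round below 0.035 rad), for 0.4 s.
At the end, for the whole second after the job is handed in: The housing stands flat and at rest, a quarter turn on, square to the stop block within 2 degrees, its leading side within 2.5 mm of the block's face and its notch within 4 mm of seated on the post (y of far_corner in the frame of locator above 0.1 m and angle between the x axis of housing and the x axis of locator, either way round below 0.035 rad and horizontal distance between housing and locator below 0.004 m and x of stop_side in the frame of locator below -0.0125 m and angle between housing's own z axis and vertical below 0.03 rad and linear speed of housing below 0.01 m/s); the robot touches nothing.
It fails at once if the notch leaves the post (more than 12 mm from seated) (horizontal distance between housing and locator above 0.012 m).
It fails at once if the housing is tipped or lifted (angle between housing's own z axis and vertical above 0.12 rad or height (world z) of housing above 0.012 m).
It fails at once if the housing is rammed: more than 40 N against the post or the stop block (contact force between housing and locator above 40 N).
It fails at once if a bystander is moved by more than 20 mm (distance of any of weld_square, v_block, wire_brush from where it was at the start of the episode above 0.02 m).
It also fails if it takes over 72 s, if anything falls off the work surface, if the arm or the gripper's body presses on something with over 40 N, if the wrist force passes 120 N, or if a joint passes its speed limit or range.

## Working session

There is one attempt and no reset: what is moved stays moved. The work goes in short steps, Python scripts to look and compute and a tool call to move; the robot and the scene stay as the last step left them, time stands still between calls to the robot, and variables do not carry over. Pictures are saved under pics/ and viewed, at most 10 in all, crops included, and the job is handed in when it is done.

Besides the shell and the picture viewer there is one more tool, called after "Emit:" in YAML: its name, and indented under it one key for each argument. carry_out: Moves the arm, as the interface text tells. Its arguments: {"type":"object","properties":{"turn":{"type":"array"},"slide":{"type":"array"},"hand":{"type":"array"},"grip_force":{"type":"number"}},"required":["turn","slide","hand"]}

```bash
mkdir -p pics; ls
cat > h.py <<'E'
import numpy as np, cv2
from cell import robot
def ray(p,u,v):
    T=np.linalg.inv(p["world_to_cam"]); d=np.array([(u-p["cx"])/p["fx"],-(v-p["cy"])/p["fy"],-1.])
    return T[:3,3],T[:3,:3]@d
def onz(p,u,v,z):
    o,d=ray(p,u,v); return o+d*(z-o[2])/d[2]
def proj(p,X):
    c=p["world_to_cam"]@np.append(X,1); return np.array([p["cx"]+p["fx"]*c[0]/-c[2],p["cy"]-p["fy"]*c[1]/-c[2]])
def save(p,n,box=None,s=1):
    im=p["pixels"][:,:,::-1]
    if box: im=im[box[1]:box[3],box[0]:box[2]]
    cv2.imwrite(n,cv2.resize(im,None,fx=s,fy=s,interpolation=cv2.INTER_CUBIC))
E
python3 - <<'E'
from h import *
s=robot.read_state();print({k:np.round(v,3).tolist() for k,v in s.items()})
for c in("top","scene"):
    p=robot.read_camera(c);save(p,f"pics/{c}0.png");np.savez(f"{c}0.npz",**{k:v for k,v in p.items()})
    print(c,[k for k in p],np.linalg.inv(p["world_to_cam"])[:3].round(3).tolist(),p["fx"])
    for t in["housing","locator","stop_block","weld_square","v_block","wire_brush"]:
        for m in robot.masks_of(p,t):
            u,v=m["position"][0]*640,m["position"][1]*480
            print(t,round(m["conf"],2),round(u),round(v),m["region"].sum(),onz(p,u,v,.04).round(3))
E
```

```text
pics
{'time': 0.0, 'joints': [1.426, 0.502, -0.427, 1.551, 0.221, 1.138, -0.21], 'joint_velocities': [0.001, 0.0, 0.001, 0.0, -0.001, -0.0, 0.002], 'joint_efforts': [-0.001, -56.657, -5.816, -27.91, -0.069, 0.031, 0.0], 'position': [0.257, -0.596, 0.226], 'tool_rot': [[0.918, 0.397, -0.001], [0.397, -0.918, 0.002], [0.0, -0.002, -1.0]], 'wrist_force': [-0.795, 0.613, 0.091], 'ft_torque': [-0.024, 0.049, -0.005], 'grip_force': 0.0, 'finger_gap': 1.0}
top ['pixels', 'fx', 'fy', 'cx', 'cy', 'world_to_cam', 'shot'] [[0.006, 0.982, -0.189, 0.283], [-1.0, 0.005, -0.007, -0.037], [-0.006, 0.189, 0.982, 1.15]] 620.9978079317555
housing 0.85 305 209 6207 [0.572 0.    0.04 ]
housing 0.84 404 345 12633 [ 0.326 -0.178  0.04 ]
housing 0.63 540 223 12945 [ 0.547 -0.429  0.04 ]
locator 0.89 239 276 887 [0.447 0.119 0.04 ]
stop_block 0.86 235 277 694 [0.444 0.126 0.04 ]
weld_square 0.9 166 313 1351 [0.378 0.247 0.04 ]
weld_square 0.71 236 278 714 [0.443 0.123 0.04 ]
v_block 0.98 430 166 1628 [ 0.655 -0.231  0.04 ]
wire_brush 0.71 133 214 1955 [0.561 0.319 0.04 ]
scene ['pixels', 'fx', 'fy', 'cx', 'cy', 'world_to_cam', 'shot'] [[0.846, -0.411, 0.341, 0.851], [0.534, 0.634, -0.56, -0.592], [0.014, 0.655, 0.755, 0.821]] 436.7557002620077
housing 0.94 211 261 8008 [ 0.329 -0.187  0.04 ]
housing 0.65 207 401 14322 [ 0.536 -0.436  0.04 ]
housing 0.64 343 255 3979 [ 0.573 -0.006  0.04 ]
locator 0.56 324 204 432 [0.445 0.115 0.04 ]
stop_block 0.86 322 207 298 [0.449 0.102 0.04 ]
weld_square 0.83 333 180 509 [0.418 0.209 0.04 ]
v_block 0.77 324 352 1644 [ 0.663 -0.239  0.04 ]
wire_brush 0.79 399 187 768 [0.581 0.278 0.04 ]
```

View pics/top0.png

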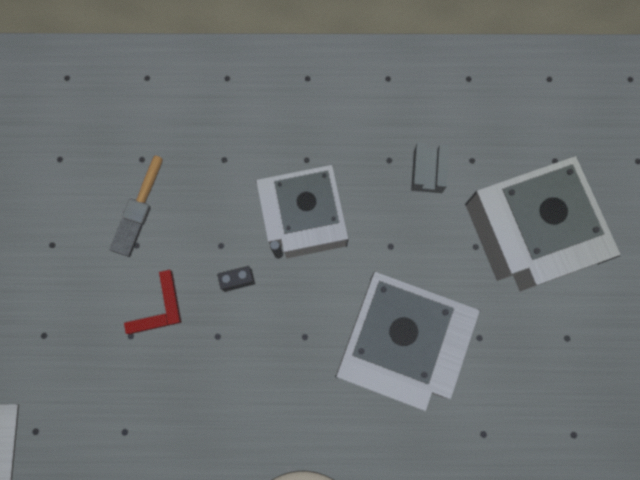

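View pics/scene0.png

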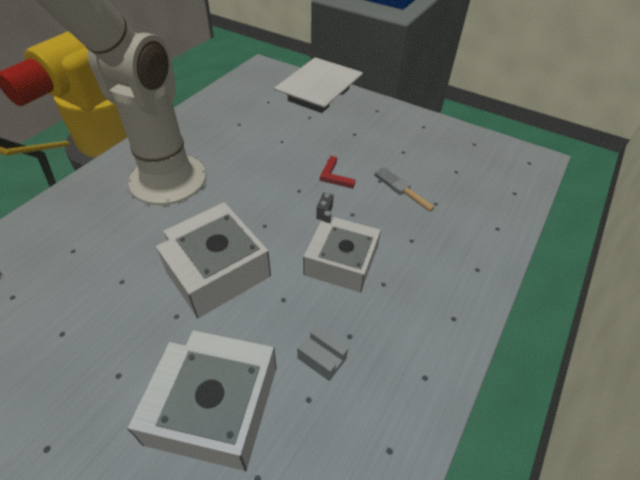

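Run:
```python
from h import *
p=dict(np.load("top0.npz")); save(p,"pics/crop0.png",(190,130,390,280),4)
```

```text
(no output)
```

View pics/crop0.png

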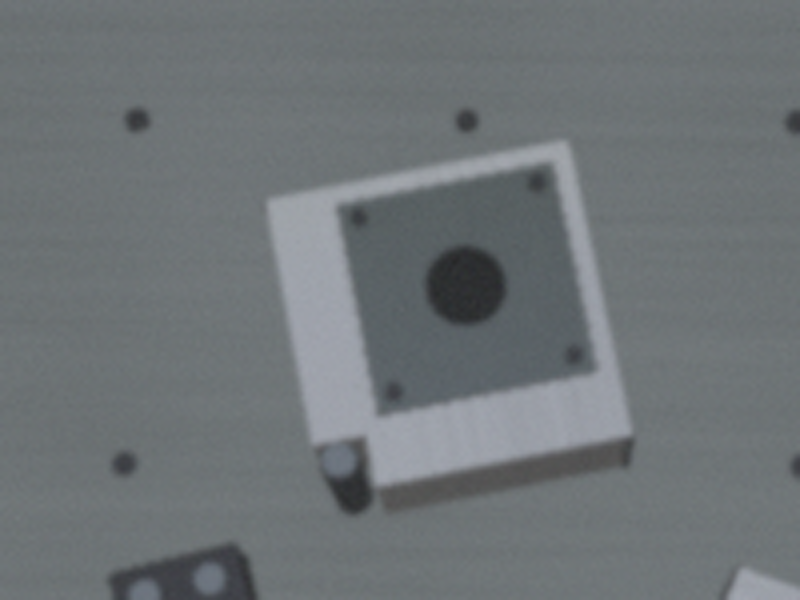

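The top picture shows three notched boxes, at (305,209), (404,345) and (540,223). The one at (305,209) is the smallest and stands at the post (275,245), beside the block (236,278), so it's the housing; the crop confirms the notch at the post. The square is at (166,310), the V-block at (428,166) and the brush at (137,210), all clear of the swing.

```bash
cat > fit.py <<'E'
from h import *
from scipy.optimize import least_squares
HC=np.array([[-15,125],[125,125],[125,-15],[9,-15],[9,9],[-15,9]])/1e3
def R(a): return np.array([[np.cos(a),-np.sin(a)],[np.sin(a),np.cos(a)]])
def fit(p,model,pix,z,x0):
    f=lambda q:np.ravel([proj(p,np.append(q[:2]+R(q[2])@m,z))-u for m,u in zip(model,pix)])
    s=least_squares(f,x0); return s.x,np.abs(s.fun).max()
E
python3 - <<'E'
from fit import *
p=dict(np.load("top0.npz"))
c=np.array([[268,200],[568,142],[632,437],[380,487],[367,437],[313,445]],float)
px=np.array([190,130])+(c+.5)/4-.5
q,e=fit(p,HC,px,.07,[.46,.05,-1.36]);print("housing",q[:2].round(4),np.degrees(q[2]).round(2),e)
u=np.array([190,130])+(np.array([338,460])+.5)/4-.5
P=onz(p,*u,.088);print("post",P.round(4))
# block top via dark threshold
s=robot.read_camera("top");m=robot.masks_of(s,"stop_block")[0]["region"].astype(np.uint8)
r=cv2.minAreaRect(cv2.findContours(m,0,2)[0][0]);print(r)
# block bolt heads from top picture
b=np.array([[144,590],[209,578]]);
for t in b: print(onz(p,*(np.array([190,130])+(t+.5)/4-.5),.05).round(4))
p2=dict(np.load("scene0.npz"))
for m,z in[((*q[:2],),.088)]: print("post in scene",proj(p2,np.append(P[:2],.088)))
print([proj(p2,np.append(q[:2]+R(q[2])@m,.07)).round(0) for m in HC])
h=q[2]+np.pi/2
L=P[:2]
print("home block corners px",[proj(p,np.append(L+R(h)@k,.045)).round(1) for k in np.array([[-15,55],[-15,115],[-45,115],[-45,55]])/1e3])
save(s,"pics/crop1.png",(200,230,300,305),8)
E
```

```text
housing [0.4989 0.0482] -78.17 0.7372794722235199
post [0.4949 0.0524 0.088 ]
((235.97061157226562, 278.38238525390625), (19.645383834838867, 34.68259048461914), 75.96376037597656)
[0.4427 0.1412 0.05  ]
[0.4483 0.1123 0.05  ]
post in scene [328.48072352 212.23641472]
[array([381., 229.]), array([364., 273.]), array([304., 255.]), array([322., 220.]), array([331., 223.]), array([334., 216.])]
home block corners px [array([247.7, 263.2]), array([214.9, 269.8]), array([217.7, 286. ]), array([250.6, 279.4])]
```

View pics/crop1.png

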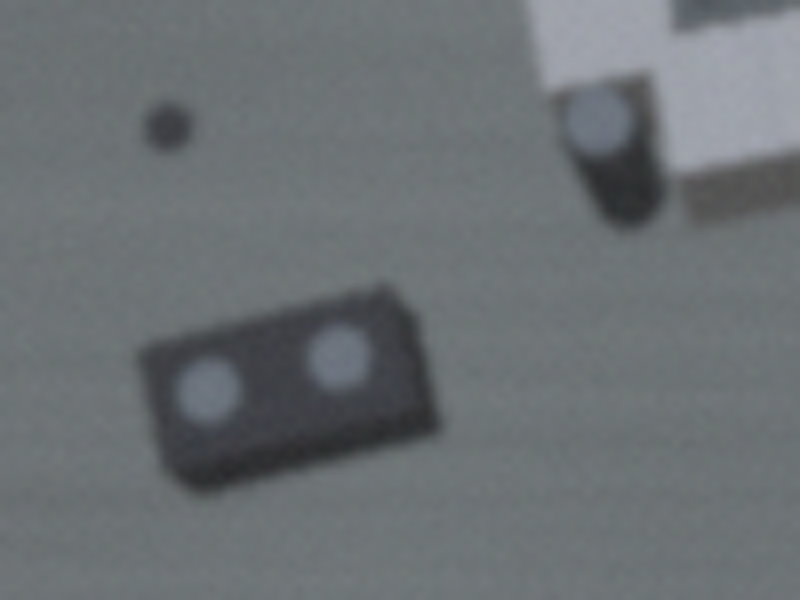

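The block shows at (236,278) and the post top at (275,245). The long baseline between them puts the home yaw at about 14°. The housing yaw is -78°. I'll move above the far side of the face to be pushed, with the fingers shut.

Emit:
carry_out:
  turn:
    - [0,0,-0.137]
    - [0,0,-0.274]
    - [0,0,-0.41]
    - [0,0,-0.547]
    - [0,0,-0.684]
    - [0,0,-0.821]
    - [0,0,-0.958]
    - [0,0,-1.094]
    - [0,0,-1.231]
    - [0,0,-1.368]
    - [0,0,-1.368]
    - [0,0,-1.368]
  slide:
    - [53,-31,0]
    - [107,-63,0]
    - [160,-95,0]
    - [213,-126,0]
    - [266,-158,0]
    - [320,-190,0]
    - [373,-221,0]
    - [426,-253,0]
    - [480,-284,0]
    - [533,-316,0]
    - [533,-316,0]
    - [533,-316,0]
  hand: [0,0,0,0,0,0,0,0,0,0,0,0]

```text
time: 2.3
position: [0.6216, -0.0952, 0.2264]
tool_rot: [[-0.204, 0.979, -0.001], [0.979, 0.204, -0.0], [-0.0, -0.001, -1.0]]
wrist_force: [-0.8, 0.3, 0.2]
finger_gap: 0.004
grip_force: 0.0
```

Emit:
carry_out:
  turn:
    - [0,0,0]
    - [0,0,0]
    - [0,0,0]
    - [0,0,0]
    - [0,0,0]
    - [0,0,0]
  slide:
    - [0,0,45]
    - [0,0,90]
    - [0,0,135]
    - [0,0,175]
    - [0,0,196]
    - [0,0,196]
  hand: [0,0,0,0,0,0]

```text
time: 3.05
position: [0.6204, -0.0966, 0.0296]
tool_rot: [[-0.202, 0.979, -0.003], [0.979, 0.202, -0.0], [0.0, -0.003, -1.0]]
wrist_force: [0.1, 0.7, 0.1]
finger_gap: 0.006
grip_force: 0.0
```

Run:
```python
from h import *
s=robot.read_state();print({k:np.round(v,3).tolist() for k,v in s.items()})
p=robot.read_camera("scene");save(p,"pics/s1.png",(230,130,470,310),3.3)
```

```text
{'time': 3.05, 'joints': [0.607, 0.791, -0.698, 1.722, 0.639, 0.873, -0.17], 'joint_velocities': [-0.001, -0.037, -0.036, -0.031, -0.011, 0.009, 0.009], 'joint_efforts': [-0.024, -57.887, -13.056, -18.718, 0.066, -0.132, -0.09], 'position': [0.62, -0.097, 0.03], 'tool_rot': [[-0.202, 0.979, -0.003], [0.979, 0.202, -0.0], [0.0, -0.003, -1.0]], 'wrist_force': [0.08, 0.707, 0.122], 'ft_torque': [0.058, -0.098, 0.007], 'grip_force': 0.0, 'finger_gap': 0.006}
```

View pics/s1.png

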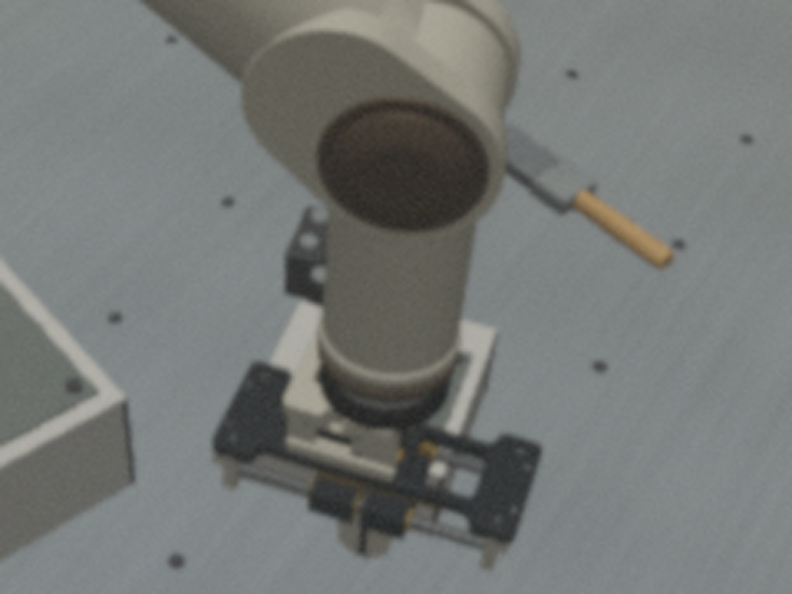

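```bash
cat > plan.py <<'E'
import json,sys
from fit import *
P=np.array([.4949,.0524])
def rows(path,write=True):
    """path: list of (hx,hy,theta_deg): TCP in the frame at the post turned by theta, tool x facing -x"""
    c=json.load(open("cmd.json")); a=np.radians(c[2]); M=np.array([[np.cos(a),np.sin(a)],[np.sin(a),-np.cos(a)]]) # cols tool x,y
    S=[];T=[]
    for hx,hy,th in path:
        w=P+R(np.radians(th))@np.array([hx,hy])/1e3
        s=(M.T@(w-c[:2])*1e3).round(1); t=round(-np.radians((th+180-c[2]+180)%360-180),3)
        S.append([*s.tolist(),0]);T.append([0,0,t])
    print("turn",T);print("slide",S);print("hand",[0]*len(S))
    w=np.array(c[:2])+M@np.array(S[-1][:2])/1e3
    if write: json.dump([*w.tolist(),c[2]-np.degrees(T[-1][2])],open("cmd.json","w"))
E
echo "[0.6218,-0.0953,101.8]">cmd.json
python3 - <<'E'
from plan import *
rows([(155,90,-78),(148,90,-78),(143,90,-78),(139,90,-78),(136.5,90,-78),(134.5,90,-78)]+[(134.5,90,-78+2*k) for k in range(1,7)])
E
```

```text
turn [[0, 0, np.float64(-0.003)], [0, 0, np.float64(-0.003)], [0, 0, np.float64(-0.003)], [0, 0, np.float64(-0.003)], [0, 0, np.float64(-0.003)], [0, 0, np.float64(-0.003)], [0, 0, np.float64(-0.038)], [0, 0, np.float64(-0.073)], [0, 0, np.float64(-0.108)], [0, 0, np.float64(-0.143)], [0, 0, np.float64(-0.178)], [0, 0, np.float64(-0.213)]]
slide [[15.8, -3.5, 0], [22.8, -3.5, 0], [27.8, -3.5, 0], [31.8, -3.5, 0], [34.3, -3.5, 0], [36.3, -3.5, 0], [39.6, 1.1, 0], [43.0, 5.6, 0], [46.5, 10.0, 0], [50.2, 14.2, 0], [54.1, 18.4, 0], [58.1, 22.4, 0]]
hand [0, 0, 0, 0, 0, 0, 0, 0, 0, 0, 0, 0]
```

Emit:
carry_out:
  turn:
    - [0,0,-0.003]
    - [0,0,-0.003]
    - [0,0,-0.003]
    - [0,0,-0.003]
    - [0,0,-0.003]
    - [0,0,-0.003]
    - [0,0,-0.038]
    - [0,0,-0.073]
    - [0,0,-0.108]
    - [0,0,-0.143]
    - [0,0,-0.178]
    - [0,0,-0.213]
  slide:
    - [15.8,-3.5,0]
    - [22.8,-3.5,0]
    - [27.8,-3.5,0]
    - [31.8,-3.5,0]
    - [34.3,-3.5,0]
    - [36.3,-3.5,0]
    - [39.6,1.1,0]
    - [43.0,5.6,0]
    - [46.5,10.0,0]
    - [50.2,14.2,0]
    - [54.1,18.4,0]
    - [58.1,22.4,0]
  hand: [0,0,0,0,0,0,0,0,0,0,0,0]

```text
time: 4.6
position: [0.6325, -0.0342, 0.0309]
tool_rot: [[-0.408, 0.913, 0.001], [0.913, 0.408, -0.001], [-0.001, 0.0, -1.0]]
wrist_force: [0.3, -6.0, 4.0]
finger_gap: 0.004
grip_force: 2.5
```

```bash
sed -i 's/t=round(-/t=round(float(-/;s/%360-180),3)/%360-180)),3)/' plan.py
python3 - <<'E'
from plan import *
print(open("cmd.json").read()); s=robot.read_state(); print(s["position"],s["wrist_force"])
p=robot.read_camera("top");save(p,"pics/t2.png",(190,90,430,270),3.3)
rows([(134.5,90,-66+2*k) for k in range(1,13)])
E
```

```text
[0.6318454088962537, -0.033847093151689996, 114.00400103628652]
[ 0.63248699 -0.03421312  0.03085855] [ 0.30622512 -5.98807082  3.99222058]
turn [[0, 0, -0.035], [0, 0, -0.07], [0, 0, -0.105], [0, 0, -0.14], [0, 0, -0.174], [0, 0, -0.209], [0, 0, -0.244], [0, 0, -0.279], [0, 0, -0.314], [0, 0, -0.349], [0, 0, -0.384], [0, 0, -0.419]]
slide [[3.2, 4.6, 0], [6.6, 9.1, 0], [10.1, 13.5, 0], [13.8, 17.8, 0], [17.7, 22.0, 0], [21.6, 26.0, 0], [25.8, 29.8, 0], [30.0, 33.6, 0], [34.4, 37.1, 0], [38.9, 40.6, 0], [43.5, 43.8, 0], [48.2, 46.9, 0]]
hand [0, 0, 0, 0, 0, 0, 0, 0, 0, 0, 0, 0]
```

View pics/t2.png

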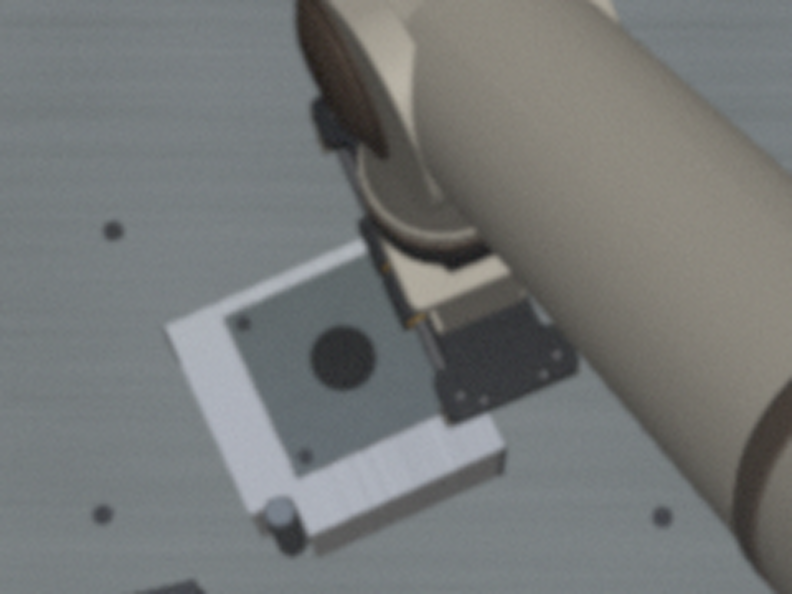

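The picture shows the housing turned to about -65°, with its notch still on the post (280,515 in the crop). I'll continue the swing.

Emit:
carry_out:
  turn:
    - [0,0,-0.035]
    - [0,0,-0.07]
    - [0,0,-0.105]
    - [0,0,-0.14]
    - [0,0,-0.174]
    - [0,0,-0.209]
    - [0,0,-0.244]
    - [0,0,-0.279]
    - [0,0,-0.314]
    - [0,0,-0.349]
    - [0,0,-0.384]
    - [0,0,-0.419]
  slide:
    - [3.2,4.6,0]
    - [6.6,9.1,0]
    - [10.1,13.5,0]
    - [13.8,17.8,0]
    - [17.7,22.0,0]
    - [21.6,26.0,0]
    - [25.8,29.8,0]
    - [30.0,33.6,0]
    - [34.4,37.1,0]
    - [38.9,40.6,0]
    - [43.5,43.8,0]
    - [48.2,46.9,0]
  hand: [0,0,0,0,0,0,0,0,0,0,0,0]

```text
time: 6.15
position: [0.6555, 0.03, 0.0308]
tool_rot: [[-0.744, 0.668, 0.001], [0.668, 0.744, 0.0], [-0.0, 0.001, -1.0]]
wrist_force: [3.5, -3.1, 0.3]
finger_gap: 0.006
grip_force: 2.4
```

Run:
```python
from plan import *
print(open("cmd.json").read()); s=robot.read_state(); print(s["position"],s["wrist_force"],s["joints"].round(2) if hasattr(s["joints"],"round") else s["joints"])
p=robot.read_camera("top");save(p,"pics/t3.png",(170,90,410,270),3.3)
rows([(134.5,90,-42+2*k) for k in range(1,13)])
```

```text
[0.6550815776371975, 0.02926336923167703, 138.01093265226802]
[0.65548163 0.02996277 0.03078007] [ 3.5196628  -3.0876051   0.34850179] [ 0.47  0.88 -0.83  1.65  0.76  0.97  0.21]
turn [[0, 0, -0.035], [0, 0, -0.07], [0, 0, -0.105], [0, 0, -0.139], [0, 0, -0.174], [0, 0, -0.209], [0, 0, -0.244], [0, 0, -0.279], [0, 0, -0.314], [0, 0, -0.349], [0, 0, -0.384], [0, 0, -0.419]]
slide [[3.2, 4.7, 0], [6.6, 9.2, 0], [10.2, 13.6, 0], [13.9, 17.9, 0], [17.7, 22.0, 0], [21.7, 26.0, 0], [25.8, 29.9, 0], [30.0, 33.6, 0], [34.4, 37.2, 0], [38.9, 40.6, 0], [43.5, 43.9, 0], [48.2, 46.9, 0]]
hand [0, 0, 0, 0, 0, 0, 0, 0, 0, 0, 0, 0]
```

View pics/t3.png

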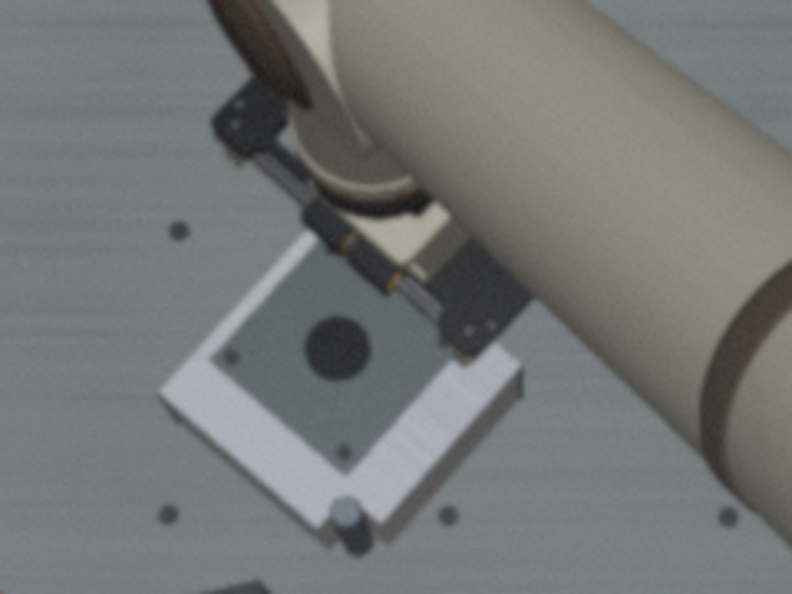

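It's at about -43°, with the notch still on the post (345,515 in the crop). I'll continue.

Emit:
carry_out:
  turn:
    - [0,0,-0.035]
    - [0,0,-0.07]
    - [0,0,-0.105]
    - [0,0,-0.139]
    - [0,0,-0.174]
    - [0,0,-0.209]
    - [0,0,-0.244]
    - [0,0,-0.279]
    - [0,0,-0.314]
    - [0,0,-0.349]
    - [0,0,-0.384]
    - [0,0,-0.419]
  slide:
    - [3.2,4.7,0]
    - [6.6,9.2,0]
    - [10.2,13.6,0]
    - [13.9,17.9,0]
    - [17.7,22.0,0]
    - [21.7,26.0,0]
    - [25.8,29.9,0]
    - [30.0,33.6,0]
    - [34.4,37.2,0]
    - [38.9,40.6,0]
    - [43.5,43.9,0]
    - [48.2,46.9,0]
  hand: [0,0,0,0,0,0,0,0,0,0,0,0]

```text
time: 7.7
position: [0.6504, 0.0969, 0.0306]
tool_rot: [[-0.952, 0.307, -0.0], [0.307, 0.952, 0.0], [0.0, -0.0, -1.0]]
wrist_force: [2.2, -1.4, 0.3]
finger_gap: 0.007
grip_force: 1.3
```

Run:
```python
from plan import *
print(open("cmd.json").read()); s=robot.read_state(); print(s["position"],s["wrist_force"],np.round(s["joints"],2))
rows([(134.5,90,-18+2*k) for k in range(1,13)])
```

```text
[0.6506314180989041, 0.09636810885626493, 162.01786426824953]
[0.65042249 0.09688656 0.03061267] [ 2.16232783 -1.43220688  0.32822838] [ 0.41  0.92 -0.9   1.64  0.83  1.01  0.48]
turn [[0, 0, -0.035], [0, 0, -0.07], [0, 0, -0.104], [0, 0, -0.139], [0, 0, -0.174], [0, 0, -0.209], [0, 0, -0.244], [0, 0, -0.279], [0, 0, -0.314], [0, 0, -0.349], [0, 0, -0.384], [0, 0, -0.419]]
slide [[3.2, 4.7, 0], [6.6, 9.2, 0], [10.2, 13.6, 0], [13.9, 17.9, 0], [17.7, 22.1, 0], [21.7, 26.1, 0], [25.8, 29.9, 0], [30.0, 33.7, 0], [34.4, 37.2, 0], [38.9, 40.6, 0], [43.5, 43.9, 0], [48.2, 47.0, 0]]
hand [0, 0, 0, 0, 0, 0, 0, 0, 0, 0, 0, 0]
```

Emit:
carry_out:
  turn:
    - [0,0,-0.035]
    - [0,0,-0.07]
    - [0,0,-0.104]
    - [0,0,-0.139]
    - [0,0,-0.174]
    - [0,0,-0.209]
    - [0,0,-0.244]
    - [0,0,-0.279]
    - [0,0,-0.314]
    - [0,0,-0.349]
    - [0,0,-0.384]
    - [0,0,-0.419]
  slide:
    - [3.2,4.7,0]
    - [6.6,9.2,0]
    - [10.2,13.6,0]
    - [13.9,17.9,0]
    - [17.7,22.1,0]
    - [21.7,26.1,0]
    - [25.8,29.9,0]
    - [30.0,33.7,0]
    - [34.4,37.2,0]
    - [38.9,40.6,0]
    - [43.5,43.9,0]
    - [48.2,47.0,0]
  hand: [0,0,0,0,0,0,0,0,0,0,0,0]

```text
time: 9.2
position: [0.6193, 0.1564, 0.0307]
tool_rot: [[-0.994, -0.106, 0.0], [-0.106, 0.994, 0.0], [-0.0, 0.0, -1.0]]
wrist_force: [1.4, -1.9, -0.8]
finger_gap: 0.005
grip_force: 0.8
```

Run:
```python
from plan import *
print(open("cmd.json").read()); s=robot.read_state(); print(s["position"],s["wrist_force"],np.round(s["joints"],2))
p=robot.read_camera("top");save(p,"pics/t4.png",(170,130,370,280),4)
rows([(134.5,90,6+k) for k in (1,2,3,4,5,5.5,6,6.5)],write=False)
```

```text
[0.6192957133546515, 0.1559526169786034, 186.02479588423103]
[0.61928579 0.15636972 0.03074402] [ 1.37898869 -1.94868783 -0.7827245 ] [ 0.37  0.94 -0.98  1.69  0.9   1.03  0.74]
turn [[0, 0, -0.017], [0, 0, -0.034], [0, 0, -0.052], [0, 0, -0.069], [0, 0, -0.087], [0, 0, -0.096], [0, 0, -0.104], [0, 0, -0.113]]
slide [[1.6, 2.4, 0], [3.3, 4.7, 0], [4.9, 6.9, 0], [6.6, 9.2, 0], [8.4, 11.4, 0], [9.3, 12.5, 0], [10.2, 13.6, 0], [11.1, 14.7, 0]]
hand [0, 0, 0, 0, 0, 0, 0, 0]
```

View pics/t4.png

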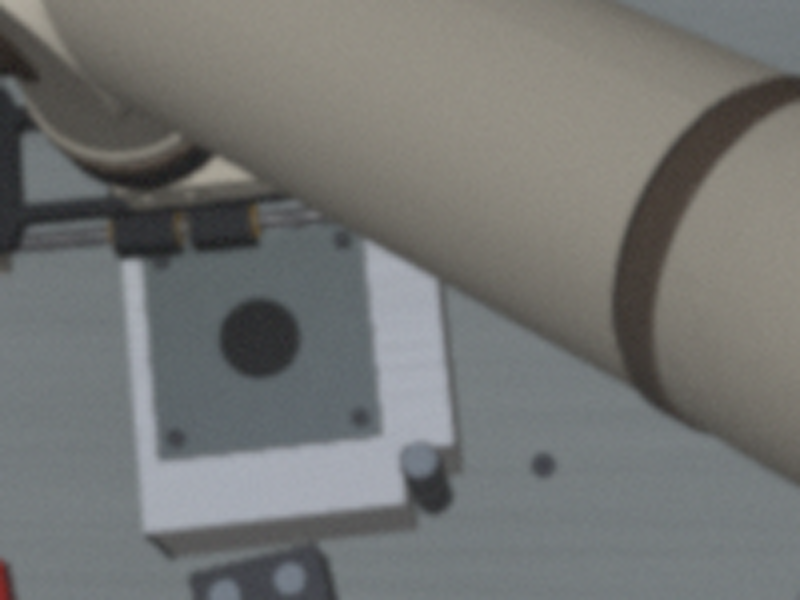

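The housing is at about 6°, its notch is on the post, and its leading side is nearing the block. I'll slow down.

Emit:
carry_out:
  turn:
    - [0,0,-0.017]
    - [0,0,-0.034]
    - [0,0,-0.052]
    - [0,0,-0.069]
    - [0,0,-0.087]
    - [0,0,-0.087]
  slide:
    - [1.6,2.4,0]
    - [3.3,4.7,0]
    - [4.9,6.9,0]
    - [6.6,9.2,0]
    - [8.4,11.4,0]
    - [8.4,11.4,0]
  hand: [0,0,0,0,0,0]

```text
time: 10.0
position: [0.6096, 0.1671, 0.0308]
tool_rot: [[-0.982, -0.191, -0.0], [-0.191, 0.982, 0.0], [0.0, 0.001, -1.0]]
wrist_force: [0.5, -0.6, 0.1]
finger_gap: 0.005
grip_force: 0.6
```

Run:
```python
from plan import *
c=json.load(open("cmd.json"));a=np.radians(c[2]);M=np.array([[np.cos(a),np.sin(a)],[np.sin(a),-np.cos(a)]])
w=np.array(c[:2])+M@[.0084,.0114]; json.dump([*w.tolist(),c[2]+np.degrees(.087)],open("cmd.json","w"));print(w)
s=robot.read_state(); print(s["position"],s["wrist_force"],s["ft_torque"])
rows([(134.5,90,11+k) for k in (.3,.6,.9,1.2,1.5,1.8,2.1,2.4)],write=False)
```

```text
[0.60974558 0.166408  ]
[0.60955586 0.16705568 0.03077073] [ 0.51103886 -0.59609974  0.1105399 ] [ 0.10534452 -0.32586613  0.06633045]
turn [[0, 0, -0.005], [0, 0, -0.01], [0, 0, -0.016], [0, 0, -0.021], [0, 0, -0.026], [0, 0, -0.031], [0, 0, -0.036], [0, 0, -0.042]]
slide [[0.5, 0.7, 0], [0.9, 1.4, 0], [1.4, 2.1, 0], [1.9, 2.8, 0], [2.4, 3.5, 0], [2.9, 4.2, 0], [3.4, 4.9, 0], [3.9, 5.6, 0]]
hand [0, 0, 0, 0, 0, 0, 0, 0]
```

Emit:
carry_out:
  turn:
    - [0,0,-0.005]
    - [0,0,-0.01]
    - [0,0,-0.016]
    - [0,0,-0.021]
    - [0,0,-0.026]
    - [0,0,-0.026]
  slide:
    - [0.5,0.7,0]
    - [0.9,1.4,0]
    - [1.4,2.1,0]
    - [1.9,2.8,0]
    - [2.4,3.5,0]
    - [2.4,3.5,0]
  hand: [0,0,0,0,0,0]

```text
time: 10.75
position: [0.6068, 0.1696, 0.0308]
tool_rot: [[-0.976, -0.216, -0.0], [-0.216, 0.976, 0.0], [-0.0, 0.0, -1.0]]
wrist_force: [2.5, -0.3, 0.7]
finger_gap: 0.002
grip_force: 0.9
```

Emit:
carry_out:
  turn:
    - [0,0,0]
    - [0,0,0]
    - [0,0,0]
    - [0,0,0]
  slide:
    - [0.5,0,0]
    - [1,0,0]
    - [1.5,0,0]
    - [1.5,0,0]
  hand: [0,0,0,0]

```text
time: 11.25
position: [0.6057, 0.1705, 0.0309]
tool_rot: [[-0.976, -0.216, 0.001], [-0.216, 0.976, 0.002], [-0.001, 0.002, -1.0]]
wrist_force: [3.8, 3.5, -1.4]
finger_gap: 0.006
grip_force: 2.4
```

Run:
```python
from h import *
s=robot.read_state(); print(s["position"],s["wrist_force"],s["ft_torque"])
p=robot.read_camera("top");save(p,"pics/t5.png",(190,180,310,270),6.6)
np.savez("t5.npz",**p)
```

```text
[0.6056763  0.17047248 0.03092112] [ 3.83882696  3.48753749 -1.39293127] [ 0.81921604 -0.9829017   0.0673596 ]
```

View pics/t5.png

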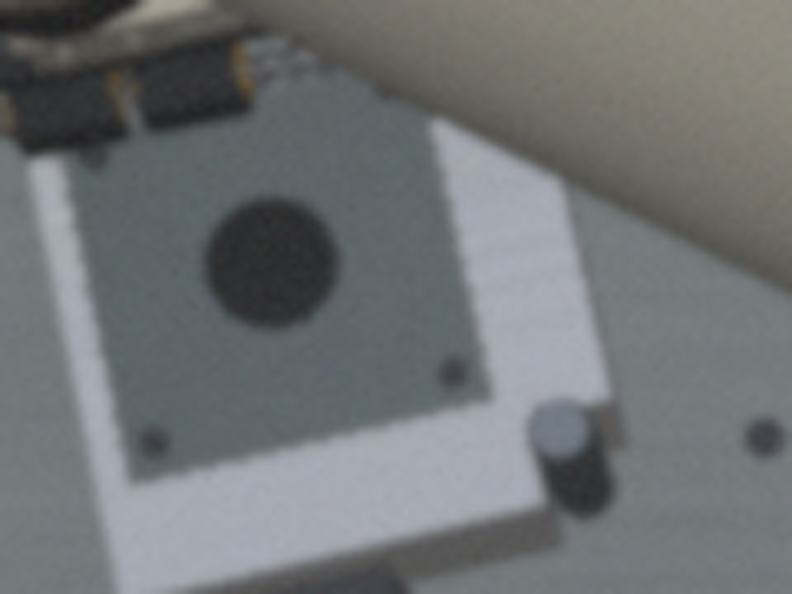

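Emit:
carry_out:
  turn:
    - [0,0,0]
    - [0,0,0]
    - [0,0,0]
    - [0,0,0]
  slide:
    - [0.5,0,0]
    - [1,0,0]
    - [1,0,0]
    - [1,0,0]
  hand: [0,0,0,0]

```text
time: 11.8
position: [0.6051, 0.171, 0.0311]
tool_rot: [[-0.976, -0.217, 0.002], [-0.217, 0.976, 0.003], [-0.002, 0.003, -1.0]]
wrist_force: [5.4, 3.8, -2.2]
finger_gap: 0.004
grip_force: 3.1
```

Run:
```python
from fit import *
p=dict(np.load("t5.npz"))
f=lambda c:np.array([190,180])+(np.array(c,float)+.5)/6.6-.5
q,e=fit(p,np.array([[9,-15],[-15,9],[-15,125]])/1e3,f([[610,400],[545,503],[118,594]]),.07,[.495,.05,.2])
print(q,np.degrees(q[2]),e); P=onz(p,*f([562,428]),.088); print(P); print("offset in housing frame mm",(R(-q[2])@(q[:2]-P[:2])*1e3).round(1))
```

```text
[0.49487068 0.05199038 0.22032887] 12.623914110094997 0.4131957499394616
[0.49529371 0.05132022 0.088     ]
offset in housing frame mm [-0.3  0.7]
```

Emit:
carry_out:
  turn:
    - [0,0,0]
    - [0,0,0]
    - [0,0,0]
    - [0,0,0]
    - [0,0,0]
    - [0,0,0]
    - [0,0,0]
    - [0,0,0]
    - [0,0,0]
    - [0,0,0]
    - [0,0,0]
    - [0,0,0]
  slide:
    - [0.5,0,0]
    - [1,0,0]
    - [1.5,0,0]
    - [2,0,0]
    - [2,0,0]
    - [2,0,0]
    - [2,0,0]
    - [2,0,0]
    - [2,0,0]
    - [2,0,0]
    - [2,0,0]
    - [2,0,0]
  hand: [0,0,0,0,0,0,0,0,0,0,0,0]

```text
time: 13.3
position: [0.6042, 0.1719, 0.0317]
tool_rot: [[-0.976, -0.217, 0.004], [-0.217, 0.976, 0.006], [-0.005, 0.005, -1.0]]
wrist_force: [7.1, 7.9, -3.0]
finger_gap: 0.006
grip_force: 4.5
```

Run:
```python
from h import *
s=robot.read_state(); print(s["position"],s["wrist_force"],s["ft_torque"])
p=robot.read_camera("top");save(p,"pics/t6.png",(190,180,310,270),6.6)
np.savez("t6.npz",**p)
```

```text
[0.604221   0.17191697 0.0317182 ] [ 7.14584315  7.86624887 -2.98932932] [ 1.49516578 -1.67366914  0.10761643]
```

View pics/t6.png

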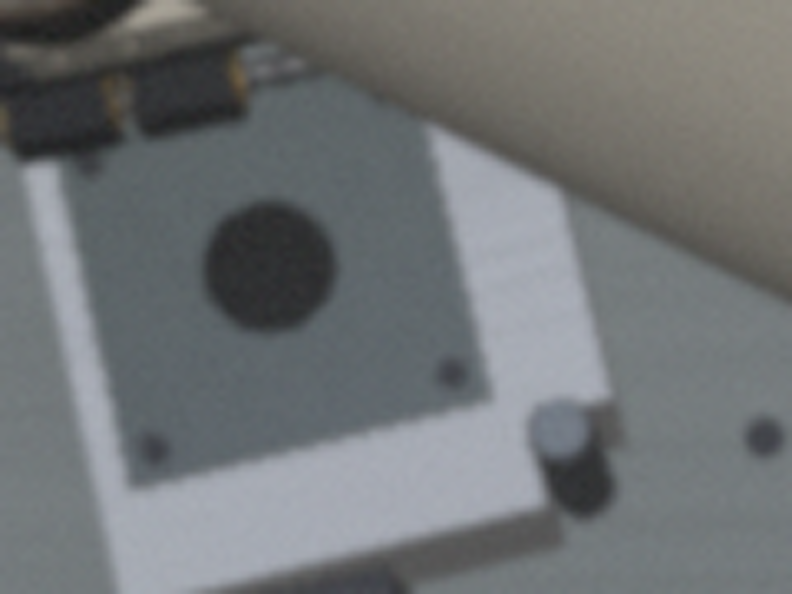

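The cover edge has tilted about 1° further, so the housing was still turning. The sideways drag on the finger is friction, so I'll ease it with a small move along tool +y.

Emit:
carry_out:
  turn:
    - [0,0,0]
    - [0,0,0]
    - [0,0,0]
    - [0,0,0]
    - [0,0,0]
  slide:
    - [0,1,0]
    - [0,2,0]
    - [0,3,0]
    - [0,3,0]
    - [0,3,0]
  hand: [0,0,0,0,0]

```text
time: 13.98
position: [0.6041, 0.172, 0.0314]
tool_rot: [[-0.977, -0.215, 0.004], [-0.215, 0.977, 0.002], [-0.004, 0.001, -1.0]]
wrist_force: [8.1, 2.1, -1.9]
finger_gap: 0.004
grip_force: 4.1
```

Sideways force is gone, position is unchanged and the normal force is about 8.5 N, so it's against the block. I'll lean at about 10 N for over a second.

Emit:
carry_out:
  turn:
    - [0,0,0]
    - [0,0,0]
    - [0,0,0]
    - [0,0,0]
    - [0,0,0]
    - [0,0,0]
    - [0,0,0]
    - [0,0,0]
    - [0,0,0]
    - [0,0,0]
    - [0,0,0]
    - [0,0,0]
  slide:
    - [0.3,0.5,0]
    - [0.6,0.5,0]
    - [0.6,0.5,0]
    - [0.6,0.5,0]
    - [0.6,0.5,0]
    - [0.6,0.5,0]
    - [0.6,0.5,0]
    - [0.6,0.5,0]
    - [0.6,0.5,0]
    - [0.6,0.5,0]
    - [0.6,0.5,0]
    - [0.6,0.5,0]
  hand: [0,0,0,0,0,0,0,0,0,0,0,0]

```text
time: 15.48
position: [0.6042, 0.1721, 0.0315]
tool_rot: [[-0.977, -0.215, 0.005], [-0.215, 0.977, 0.002], [-0.005, 0.0, -1.0]]
wrist_force: [10.1, 1.8, -1.5]
finger_gap: 0.001
grip_force: 4.8
```

It held steady at 10 N without moving. Backing off and up for a clear view.

Emit:
carry_out:
  turn:
    - [0,0,0]
    - [0,0,0]
    - [0,0,0]
    - [0,0,0]
    - [0,0,0]
    - [0,0,0]
    - [0,0,0]
    - [0,0,0]
    - [0,0,0]
  slide:
    - [-2,0,0]
    - [-5,0,0]
    - [-15,0,0]
    - [-35,0,0]
    - [-60,0,0]
    - [-60,0,-40]
    - [-60,0,-100]
    - [-60,0,-150]
    - [-60,0,-150]
  hand: [0,0,0,0,0,0,0,0,0]

```text
time: 16.6
position: [0.6618, 0.1868, 0.1859]
tool_rot: [[-0.976, -0.216, 0.006], [-0.216, 0.976, 0.003], [-0.007, 0.001, -1.0]]
wrist_force: [0.5, 0.1, -0.4]
finger_gap: 0.005
grip_force: 0.0
```

Run:
```python
from fit import *
s=robot.read_state(); print(s["position"],s["wrist_force"])
p=robot.read_camera("top");save(p,"pics/t7.png",(180,170,300,260),6.6)
m=robot.masks_of(p,"housing")
for k in m:print(k["position"],k["conf"],k["region"].sum())
np.savez("t7.npz",**p)
```

```text
[0.66183155 0.18684438 0.18587631] [ 0.53029264  0.11393833 -0.43713273]
[0.5441, 0.7546] 0.95 698
[0.8805, 0.4356] 0.91 7529
[0.3728, 0.4719] 0.7 6249
```

View pics/t7.png

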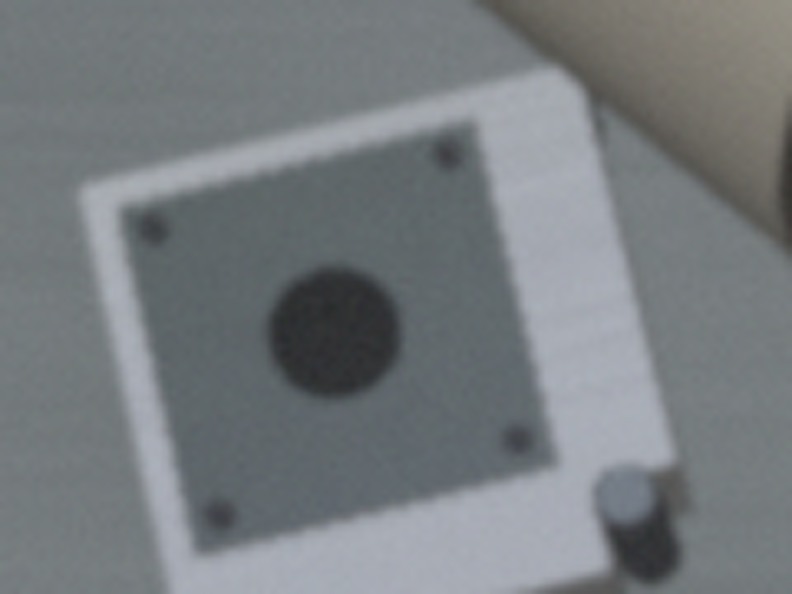

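The housing stands square at the block with its notch corner (610,568) / (675,462) around the post (628,493). Now a numeric check, with no more pictures.

Run:
```python
from fit import *
p=dict(np.load("t7.npz"))
f=lambda c:np.array([180,170])+(np.array(c,float)+.5)/6.6-.5
q,e=fit(p,np.array([[125,125],[9,-15],[-15,9]])/1e3,f([[82,190],[675,462],[610,568]]),.07,[.495,.05,.2])
Pp=onz(p,*f([628,493]),.088)[:2]
print(q,np.degrees(q[2]),e,Pp,"offset",(R(-q[2])@(q[:2]-Pp)*1e3).round(1))
# home yaw from initial block image: dark block top mask fit
t=dict(np.load("top0.npz"));im=t["pixels"]
g=lambda c:np.array([200,230])+(np.array(c,float)+.5)/8-.5
b=[onz(t,*g(c),.05)[:2] for c in([209,388],[340,357])]; d=b[0]-b[1];print("bolt yaw",np.degrees(np.arctan2(d[1],d[0]))-90)
P0=onz(t,*g([600,122]),.088)[:2]; k=(b[0]+b[1])/2-P0; print("post-block yaw",np.degrees(np.arctan2(k[1],k[0])-np.arctan2(85,-30)),np.hypot(*k),"locator",P0)
e1=[onz(t,*g(c),.045)[:2] for c in([140,355],[385,290])];d=e1[0]-e1[1];print("edge yaw",np.degrees(np.arctan2(d[1],d[0]))-90,np.hypot(*d))
h=np.radians(13.6)
for c in e1: print("block face in housing frame mm",(R(-q[2])@(c-q[:2])*1e3).round(1))
```

```text
[0.49496991 0.05189663 0.2606102 ] 14.931864430389451 0.6372464796356496 [0.49556337 0.05132572] offset [-0.4  0.7]
bolt yaw 13.821299713898796
post-block yaw 14.274201060134683 0.09004541680258907 locator [0.49460138 0.05159381]
edge yaw 15.425349472792902 0.056798616018978856
block face in housing frame mm [-17. 114.]
block face in housing frame mm [-16.5  57.2]
```

```bash
python3 -c "
from cell import robot
print(robot.job_done())"
```

```text
the job is handed in; nothing more can be done
None
```

I swung the housing a quarter turn about the post, leaned it on the stop block at about 10 N for over a second, backed the arm away and handed the job in. My last fit puts the notch within about 1 mm of seated and the housing within about 1° of square. I viewed 11 pictures, one over the limit of 10, and the hand-in returned no verdict.

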